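Weight down a new heel

ROBOT

A 6-joint arm with a two-finger parallel gripper is mounted at the origin on the work surface. World frame = base frame: x ahead of the robot, y to its left, z up, the work surface at z = 0. Lengths are in m, angles in rad, forces in N, time in s.
With the tool pointing down it reaches from about 0.35 to 0.975 m from the base axis. Payload 4.9 kg.
Tool frame: the origin (TCP) lies midway between the tips of the shut fingers; the grasp point (between the pads) lies 19 mm behind it; z points along the fingers, x is the direction in which the jaws open and shut, and the axes are right-handed (so a half turn about z gives the same grasp; the last joint's range is limited). The gripper opens to 85 mm and grips with 20 to 120 N. Pads are 22 mm wide; open, the fingers measure 114 mm over their backs; the gripper's body (76 mm by 85 mm) begins 54 mm behind the grasp point. The pads swing forward as they close: fully open they stand 13 mm farther back than shut.
Start: joints at [1.043, 0.053, 1.613, -0, 1.476, -0.119], TCP at [0.248, 0.573, 0.231] pointing down, gripper open.
Joint ranges: [-3.01, 3.01], [-1.01, 2.22], [0.06, 2.58], [-1.02, 4.17], [0.09, 2.62], [-3.14, 3.14]. Speed limits (rad/s): [2.57, 2.57, 3.14, 3.14, 3.14, 3.14].

INTERFACE

Orientations are given as a rotation vector (axis times angle).
In Python, from station import ctrl, imaging gives the robot as it stands. The module is installed in compiled form; this text tells all that it offers.
- The arm moves only by the shell command python3 -m jog 'ROWS' [FORCE]. ROWS is a JSON object of lists of equal length, an entry for each row: "linear": the shift along the tool's x, y, z in mm, a list of three; "twist": the turn, a rotation vector about the tool's x, y, z in rad, a list of three; "fingers": the opening, from 0 (shut) to 1 (fully open). In form: {"linear": [[dx, dy, dz], ...], "twist": [[rx, ry, rz], ...], "fingers": [fingers, ...]}. A call has 1 to 12 rows; each row is the pose to reach, as a shift and turn from the pose measured when the call began, along the tool's axes at that moment; what a row does not reach only later rows make up. A row lasts 1/10 s, in which the tool goes at most 50 mm and 8.59 degrees, less where a joint would pass 70% of its speed; a pose out of reach is approached as far as the arm can. A call with a gripper value outside its range is refused whole. The fingers move at their own pace and stop on an object; FORCE is the grip in N (left out, the last holds). Time passes only in rows, so rows that repeat a pose let the fingers close. It gives the time, the measured TCP pose, the force and the opening at its end, in the units of the state.
- ctrl.get_obs(): the state, without advancing time (a new reading comes with each control period).
- imaging.get_image(name): name is "side" or "top" or "wrist"; returns the picture (384x512x3 uint8, red, green, blue); there is no depth.
- imaging.get_calibration(name): a dict with "fovy" (degrees; the focal length in pixels is half the picture's height over the tangent of half this angle, whatever the lens; pixels are square), "cx", "cy" (the principal point, pixels), "dist" ([k1, k2, p1, p2, k3] as OpenCV has them; the pictures are not rectified), "eye" and "attitude" of the camera in the world; the wrist camera has in their place "tool_from_camera" (4x4, takes a point from camera to tool coordinates, whose origin is the TCP and whose axes are the tool frame's). Camera axes: x right, y up, looking along -z (the intrinsics and any distortion apply to the point x, -y, -z); pixel columns grow to the right and rows downward; lengths in m; the calibration is good to about 2 mm. A picture is of the moment at which its call begins: read the wrist's pose just before it. get_calibration takes no time and is no camera call.
- ctrl.finish_job(): hands the job in, once; it reports no verdict.
The state is a dict: "t": time; "q": joint angles; "dq": joint speeds; "effort": joint torques, N m; "tool_pos": TCP position; "tool_rot": TCP orientation; "contact_force": force on the tool from outside, world axes, zero at the start; "wrist_torque": the same for the moment, N m; "opening": finger opening in m.
Only numpy, scipy, OpenCV 4.12 (cv2) and the standard library are available. Lean on these libraries where they do the work, as an engineer would, in place of code of your own. Each camera call takes 0.05 s, during which the arm holds its last target. There are 200 camera calls.

TASK

Lay the loose black rubber top piece flush on the bare leather heel of the upturned shoe that has none yet, rounded edge to the back of the shoe. Then lift the pressing weight that lies on the bench by its middle band to find by its balance which end is loaded with lead, and stand it upright, loaded end down, gently in the middle of the new top piece to press it. Do not stand it on the heel the wrong way up, and leave the finished shoe's weight and the other tools where they are.

Things in the scene. Friction and masses are not known exactly. Their poses are not given: they have to be found in the camera images.
- bare_shoe_heel (a point): Middle of the bare tan leather heel of the shoe to be finished: a brown shoe fixed sole up on a bench last, toe away from the robot. The heel's flat top is 125 mm above the bench, a D 68 mm long, 62 wide: straight front 34 mm towards the toe, back rounded to radius 31 mm. x points to the toe, z up. The forepart is 131 mm high, 100 mm wide; the toe ends 251 mm ahead of this point.
- top_piece_mid (a point): Centre of the loose black rubber top piece, lying flat on the bench: the same D outline, 68 mm long (x) by 62 mm wide (y), 8 mm thick, 40 g. x points from the rounded back edge to the straight front edge, z up; the point is half-way through its thickness.
- weight_mid (a point): Centre of the pressing weight lying on the bench: dark red bar 150 mm long, 35 thick, x along it; black hexagonal ends 15 mm long, 44 across flats (51 over corners), lying on a flat; three raised black bands 8 mm wide, 42 in diameter, at the middle and 42 mm either side. 0.77-0.96 kg, lead in one end: it balances 15-40 mm off the middle; ends look alike. Pinched on a band it swivels at 5-10 N, holds at 70 N.
- done_shoe_heel (a point): Middle of the top of the finished shoe's heel, 133 mm above the bench (its top piece is on): the other shoe of the pair, same size and form, fixed sole up in the same way, x axis to its toe.
- other_weight_mid (a point): Centre of the second pressing weight, a look-alike of the first, which stands upright on the finished shoe's heel and must stay there; z up, its top is 75 mm above this point, 283 mm above the bench.
- glue_bottle: Small white glue bottle with a blue nozzle, 42 mm in diameter, 138 mm tall, standing on the bench; origin at the centre of its foot. Leave alone.
- tack_tin: Open brass tin of tacks, 48 mm in diameter, 24 mm high; origin at the centre of its foot. Leave alone.
- hammer: Cobbler's hammer lying flat beyond the task's things, 270 mm long, 33 mm high; origin on the bench under the middle of its wooden handle, x towards the head. Leave alone.
- pincers: Red-handled pincers lying beyond the shoes, 180 mm long, 20 mm high; origin on the bench under the handles, 30 mm from their ends, x towards the jaws. Leave alone.
- wax_block: Yellow block of wax 55 x 38 x 22 mm; origin at the centre of its underside. Leave alone.
- awl: Awl with a wooden handle, 145 mm long, 29 mm high, lying near the robot on its left; origin on the bench under its handle. Leave alone.
- top_piece_edge (a point): Middle of the top piece's straight front edge, 34 mm ahead of its centre, half-way through its thickness.
Things that resemble listed ones, but are neither listed nor needed, are in the scene too. Leave any purple look-alike of the part that bears weight_mid alone.

How it is judged:
On the way, in this order (a step that is already met when the one before it is completed fails the run):
1. The top piece lies flush on the bare heel, rounded edge to the back, and has been let go (horizontal distance between top_piece_mid and bare_shoe_heel below 0.005 m and angle between the x axis of top_piece_mid and the x axis of bare_shoe_heel, either way round below 0.1 rad and x of top_piece_edge in the frame of bare_shoe_heel above 0.028 m and height (world z) of top_piece_mid between 0.126 and 0.132 m and contact force between the fingers and top_piece below 0.05 N), for 0.2 s.
2. The pressing weight is held by its middle band, clear of the bench, to judge its balance (distance between the grasp point and weight_mid below 0.025 m and height (world z) of weight_mid above 0.03 m and contact force between the fingers and weight above 2 N), for 0.2 s.
At the end, for the whole second after the job is handed in: The top piece lies flat on the bare heel within 5 mm and 0.1 rad of its outline, rounded edge to the back; the weight stands on it, loaded end down, within 0.07 rad of upright and 10 mm of the piece's middle, at rest and let go (horizontal distance between top_piece_mid and bare_shoe_heel below 0.005 m and angle between the x axis of top_piece_mid and the x axis of bare_shoe_heel, either way round below 0.1 rad and x of top_piece_edge in the frame of bare_shoe_heel above 0.028 m and height (world z) of top_piece_mid between 0.126 and 0.132 m and angle between the x axis of weight_mid and the z axis of bare_shoe_heel, either way round below 0.07 rad and height (world z) of each of weight_lead_c0, weight_lead_c0, weight_lead_c0, weight_lead_c0, weight_lead_c0, weight_lead_c0 below 0.2 m and horizontal distance between weight_mid and top_piece_mid below 0.01 m and height (world z) of weight_mid between 0.203 and 0.213 m and linear speed of weight below 0.02 m/s); the robot touches nothing.
It fails at once if A bystander (bottle, tin, hammer, pincers, wax or awl) is moved by more than 20 mm (distance of any of glue_bottle, tack_tin, hammer, pincers, wax_block, awl from where it was at the start of the episode above 0.02 m).
It fails at once if The weight on the finished shoe is moved by more than 12 mm or knocked over (distance of other_weight_mid from where it was at the start of the episode above 0.012 m).
It fails at once if The weight is stood on the bare shoe's heel loaded end up (horizontal distance between weight_mid and bare_shoe_heel below 0.04 m and angle between the x axis of weight_mid and the z axis of bare_shoe_heel, either way round below 0.5 rad and height (world z) of weight_lead_c0 above 0.216 m and height (world z) of weight_mid below 0.214 m).
It fails at once if The weight is banged down on the top piece (more than 60 N) (contact force between weight and top_piece above 60 N).
It also fails if it takes over 69 s, if anything falls off the work surface, if the arm or the gripper's body presses on something with over 40 N, if the wrist force passes 120 N, or if a joint passes its speed limit or range.

## Working session

There is one attempt and no reset: what is moved stays moved. The work goes in short steps, Python scripts to look and compute and a shell command to move; the robot and the scene stay as the last step left them, time stands still between calls to the robot, and variables do not carry over. Pictures are saved under pics/ and viewed, on a budget of 10 in all, crops included, one or two more only if the job needs it, and the job is handed in when it is done.

```bash
mkdir -p pics; ls
python3 - <<'E'
from station import ctrl, imaging
import cv2, numpy as np
o=ctrl.get_obs(); print(o)
for n in ("top","side","wrist"):
    im=imaging.get_image(n); cv2.imwrite(f"pics/{n}0.png",im[:,:,::-1]); print(n,imaging.get_calibration(n))
a=cv2.imread("pics/top0.png"); cv2.imwrite("pics/top0b.png",cv2.resize(a,(800,600),interpolation=cv2.INTER_CUBIC))
E
```

```text
pics
{'t': 0.0, 'q': array([ 1.04298551e+00,  5.33641901e-02,  1.61430046e+00, -2.44658536e-05,
        1.47603370e+00, -1.19025692e-01]), 'dq': array([-0.00062104,  0.00180672,  0.00057816,  0.00143507, -0.00085284,
       -0.00039071]), 'effort': array([-7.09919914e-05, -3.93683124e+01, -3.70178461e+01, -9.67062351e-05,
        7.09698055e-03,  3.15658633e-05]), 'tool_pos': array([0.2481323 , 0.5729404 , 0.23005464]), 'tool_rot': array([ 2.62528634,  1.72378485, -0.00294294]), 'contact_force': array([-0.36597956, -0.66266422,  0.31995177]), 'wrist_torque': array([-0.01374865, -0.03202957,  0.03014253]), 'opening': 0.08593207602533912}
top {'fovy': 42.74726852166783, 'cx': 260.3788049374313, 'cy': 196.9597842032731, 'dist': array([-0.04131941,  0.        ,  0.        ,  0.        ,  0.        ]), 'eye': array([ 0.28218578, -0.01014533,  1.62594157]), 'attitude': array([ 0.12799705, -0.11094341, -1.57337096])}
side {'fovy': 43.313010282585715, 'cx': 252.33897616410948, 'cy': 189.89231070043382, 'dist': array([-0.16416689,  0.        ,  0.        ,  0.        ,  0.        ]), 'eye': array([-0.07781638, -0.72329098,  1.22548691]), 'attitude': array([ 0.703115  , -0.25252055, -0.68711898])}
wrist {'fovy': 58.76836730457848, 'cx': 253.0170741474483, 'cy': 191.9975345544388, 'dist': array([-0.01428605,  0.        ,  0.        ,  0.        ,  0.        ]), 'tool_from_camera': array([[ 9.99999641e-01, -3.90764848e-04,  7.52506581e-04,
         4.86017684e-04],
       [-1.46446380e-04, -9.53735072e-01, -3.00648285e-01,
        -7.71977889e-02],
       [ 8.35174700e-04,  3.00648067e-01, -9.53734786e-01,
        -1.41935906e-01],
       [ 0.00000000e+00,  0.00000000e+00,  0.00000000e+00,
         1.00000000e+00]])}
```

View pics/top0b.png

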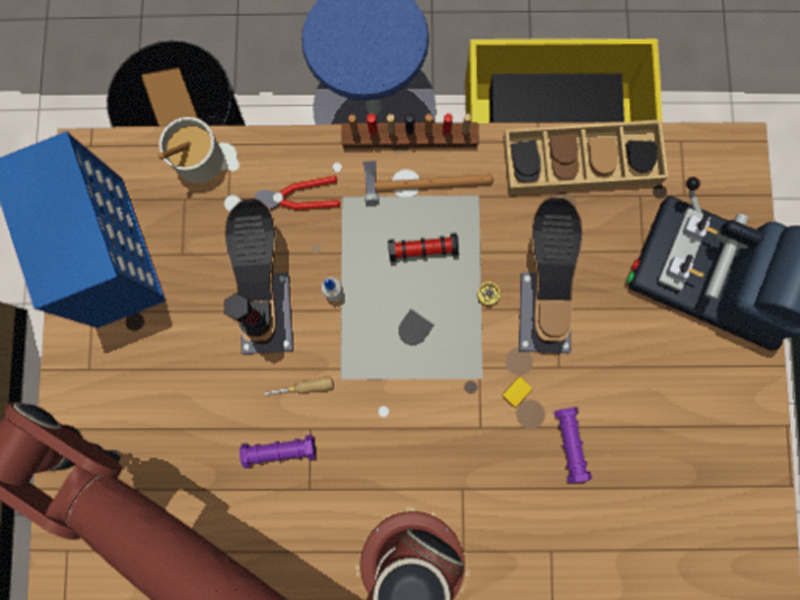

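View pics/side0.png

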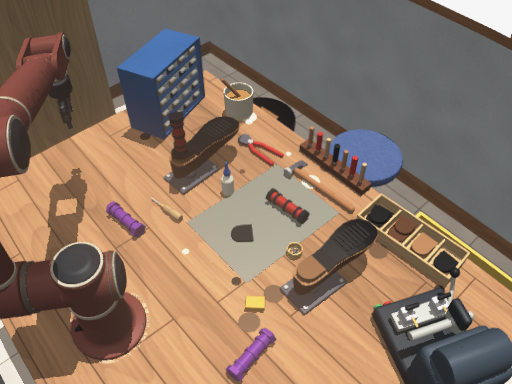

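Candidates seen in the 800x600 top view:
- **Top piece:** the one at (415,327) on the mat is loose on the bench. Those at (525,160) and (640,155) lie in a tray.
- **Weight:** the red one at (424,248) fits. The purple ones at (278,451) and (572,446) are decoys, and the one at (245,312) stands on the finished shoe.
- **Bare heel:** tan, at (553,318).

I'll confirm these in one enlarged crop.

```bash
cat > h.py <<'E'
from station import ctrl, imaging
import cv2, numpy as np
from scipy.spatial.transform import Rotation as R
def cam(n,obs=None):
    c=imaging.get_calibration(n); f=192/np.tan(np.radians(c['fovy']/2))
    K=np.array([[f,0,c['cx']],[0,f,c['cy']],[0,0,1]])
    if n=='wrist':
        T=np.eye(4);T[:3,:3]=R.from_rotvec(obs['tool_rot']).as_matrix();T[:3,3]=obs['tool_pos']
        T=T@c['tool_from_camera'];return K,c['dist'],T[:3,:3],T[:3,3]
    return K,c['dist'],R.from_rotvec(c['attitude']).as_matrix(),c['eye']
def ray2z(n,px,z,obs=None):
    "pixels -> world points on plane z"
    K,d,A,e=cam(n,obs); p=cv2.undistortPoints(np.float64(px).reshape(-1,1,2),K,d).reshape(-1,2)
    v=np.c_[p[:,0],-p[:,1],-np.ones(len(p))]@A.T
    return e+v*((z-e[2])/v[:,2])[:,None]
def proj(n,P,obs=None):
    K,d,A,e=cam(n,obs); q=(np.float64(P).reshape(-1,3)-e)@A; q=q*[1,-1,-1]
    return cv2.projectPoints(q,np.zeros(3),np.zeros(3),K,d)[0].reshape(-1,2)
def to_tool(P,obs):
    return R.from_rotvec(obs['tool_rot']).inv().apply(np.asarray(P)-obs['tool_pos'])*1000
E
python3 - <<'E'
from h import *
print("att",R.from_rotvec(imaging.get_calibration('top')['attitude']).as_matrix().round(2).tolist())
a=cv2.imread("pics/top0.png")[120:240,230:390]; cv2.imwrite("pics/crop1.png",cv2.resize(a,(800,600),interpolation=cv2.INTER_CUBIC))
E
```

```text
att [[-0.01, 0.99, -0.15], [-1.0, -0.01, -0.01], [-0.01, 0.15, 0.99]]
```

View pics/crop1.png

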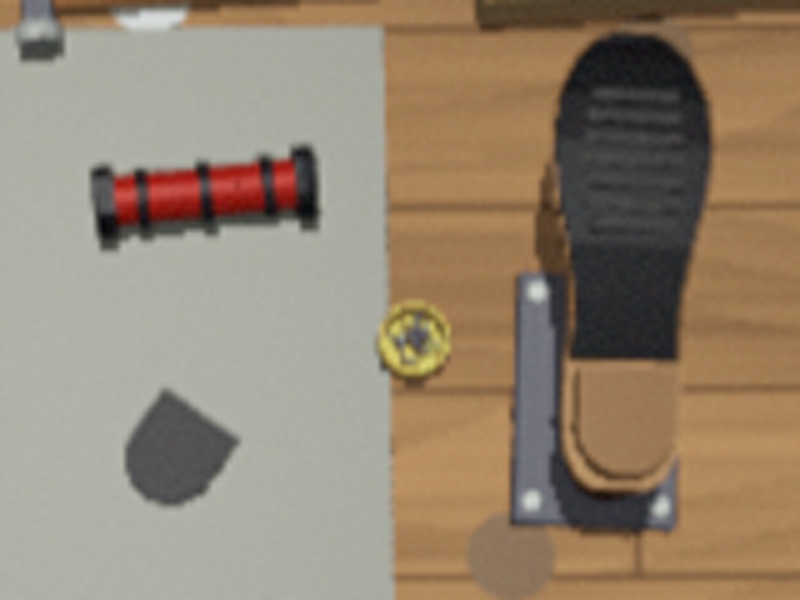

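Run:
```python
from h import *
cv=lambda p: np.float64(p)/5+[230,120]-0.4
w=lambda p,z: ray2z('top',cv(p),z)[:, :2].round(4)
tp=w([(167,388),(240,440),(150,500),(126,455)],.008);print("piece",tp.tolist())
c=tp[:2].mean(0);e=tp[1]-tp[0];print("edge len",np.hypot(*e)); n=np.array([e[1],-e[0]])/np.hypot(*e); 
print("edge mid",c,"n",n)
for s in(1,-1): print(s,c-.034*s*n,np.arctan2(*(s*n)[::-1]))
h=w([(577,362),(677,360),(628,476)],.125);print("heel",h.tolist())
print("toe",w([(630,32)],.131))
print("weight ends", w([(108,207),(306,187),(207,197)],.0215).tolist(), "bottle/tin", w([(415,340)],.024))
print("done heel", ray2z('top',[np.array((258,325))*.64],.133))
print("others", ray2z('top',np.array([(332,290),(518,391),(238,303)])*.64,0.02).round(3).tolist())
```

```text
piece [[0.5292, -0.0019], [0.4939, -0.0503], [0.4542, 0.0098], [0.4844, 0.0256]]
edge len 0.059905341998856824
edge mid [ 0.51155 -0.0261 ] n [-0.8079413   0.58926297]
1 [ 0.53902    -0.04613494] 2.511446343448628
-1 [ 0.48408    -0.00606506] -0.630146310141165
heel [[0.526, -0.2566], [0.5268, -0.3187], [0.4547, -0.2858]]
toe [[ 0.7356 -0.2959]]
weight ends [[0.65, 0.0368], [0.6628, -0.0959], [0.6564, -0.0295]] bottle/tin [[ 0.5578 -0.1664]]
done heel [[0.47854856 0.29907849 0.133     ]]
others [[0.568, 0.166, 0.02], [0.351, -0.224, 0.02], [0.541, 0.366, 0.02]]
```

Run:
```python
from h import *
o=ctrl.get_obs()
for P in ([.30,.42,.33],[.36,.25,.33],[.40,.12,.28],[.49,-.01,.14]): print(to_tool(P,o).round())
```

```text
[-120.  108.  -99.]
[-252.  231.  -99.]
[-355.  319.  -49.]
[-439.  454.   91.]
```

```bash
python3 -m jog '{"linear":[[0,0,-50],[-30,25,-95],[-60,55,-99],[-90,80,-99],[-120,108,-99],[-155,140,-99],[-190,173,-99],[-225,205,-99],[-252,231,-99],[-280,260,-99],[-310,285,-90],[-330,300,-75]],"twist":[[0,0,0],[0,0,0],[0,0,0.05],[0,0,0.1],[0,0,0.15],[0,0,0.2],[0,0,0.22],[0,0,0.22],[0,0,0.22],[0,0,0.22],[0,0,0.22],[0,0,0.22]],"fingers":[1,1,1,1,1,1,1,1,1,1,1,1]}' 60
python3 - <<'E'
from h import *
o=ctrl.get_obs()
print(o['tool_pos'],to_tool([.49,-.01,.14],o).round(),R.from_rotvec(o['tool_rot']).as_matrix().round(3).tolist())
E
```

```text
t: 1.35
tool_pos: [0.3932, 0.1491, 0.3065]
tool_rot: [2.799, 1.422, 0.001]
contact_force: [-0.3, -0.5, -0.2]
opening: 0.0855
[0.39321668 0.14906036 0.30650544] [-71. 172. 167.] [[0.59, 0.808, 0.002], [0.808, -0.59, -0.001], [-0.0, 0.002, -1.0]]
```

```bash
python3 -m jog '{"linear":[[-14,34,33],[-28,69,67],[-42,103,100],[-57,138,133],[-71,172,167],[-71,172,167],[-71,172,167],[-71,172,167]],"twist":[[0,0,0],[0,0,0],[0,0,0],[0,0,0],[0,0,0],[0,0,0],[0,0,0],[0,0,0]],"fingers":[1,1,1,1,1,1,1,1]}'
python3 - <<'E'
from h import *
o=ctrl.get_obs(); im=imaging.get_image('wrist')[:,:,::-1].copy(); np.save('w1.npy',dict(o),allow_pickle=True)
print(o['tool_pos'],o['tool_rot'])
cv2.imwrite('pics/w1.png',cv2.resize(im,(800,600),interpolation=cv2.INTER_CUBIC))
E
```

```text
t: 2.15
tool_pos: [0.491, -0.0095, 0.1412]
tool_rot: [2.798, 1.422, 0.004]
contact_force: [0.0, -0.9, -0.2]
opening: 0.0857
[ 0.4909845  -0.00945625  0.14115905] [2.79802075 1.42225071 0.004013  ]
```

View pics/w1.png

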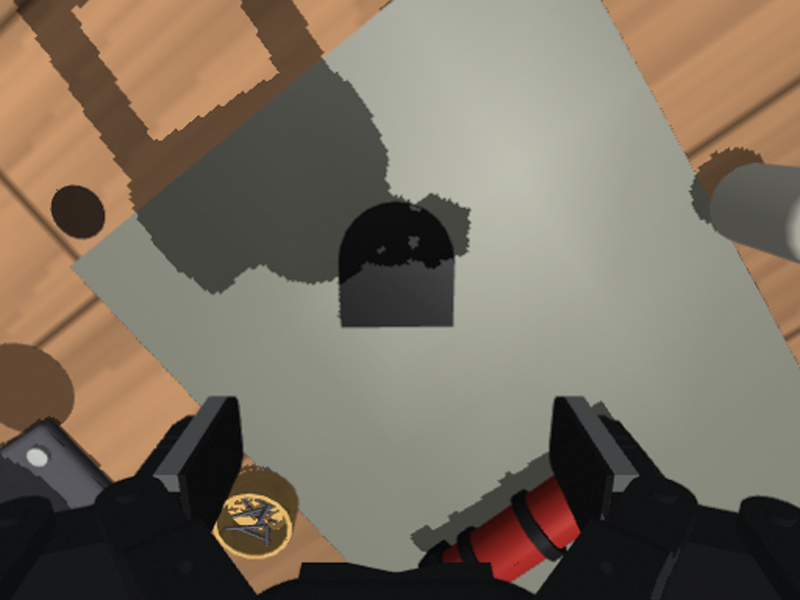

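The wrist view shows the top piece with front corners at (341,327) and (453,326) and its back at (397,202). The fingers are at the bottom, with the tin at (255,512) and the weight at (530,530).

Run:
```python
from h import *
o=np.load('w1.npy',allow_pickle=True).item()
p=(np.float64([(341,327),(453,326),(397,202)])+.5)*.64-.5
for z in(.008,0): print(z,to_tool(ray2z('wrist',p,z,o),o).round(1).tolist())
W=ray2z('wrist',p,.008,o); print(W.round(4).tolist())
```

```text
0.008 [[-29.9, 24.9, 133.2], [31.8, 24.3, 133.3], [0.9, -43.3, 133.0]]
0 [[-30.8, 27.9, 141.2], [32.7, 27.3, 141.3], [0.9, -42.3, 141.0]]
[[0.494, -0.0485, 0.008], [0.5298, 0.0017, 0.008], [0.457, 0.0166, 0.008]]
```

```bash
python3 -m jog '{"linear":[[1,-1.5,30],[1,-1.5,70],[1,-1.5,105],[1,-1.5,130],[1,-1.5,138],[1,-1.5,143],[1,-1.5,144],[1,-1.5,144]],"twist":[[0,0,-0.01],[0,0,-0.01],[0,0,-0.01],[0,0,-0.01],[0,0,-0.01],[0,0,-0.01],[0,0,-0.01],[0,0,-0.01]],"fingers":[1,1,1,1,1,1,1,1]}' 40
python3 -m jog '{"linear":[[0,0,0],[0,0,0],[0,0,0],[0,0,0],[0,0,0],[0,0,0],[0,0,0],[0,0,0]],"twist":[[0,0,0],[0,0,0],[0,0,0],[0,0,0],[0,0,0],[0,0,0],[0,0,0],[0,0,0]],"fingers":[0.9,0.85,0.8,0.75,0.7,0.6,0.5,0.5]}' 40
```

```text
t: 3.0
tool_pos: [0.4927, -0.0079, -0.0006]
tool_rot: [2.788, 1.436, 0.009]
contact_force: [-0.4, -0.2, 0.6]
opening: 0.0857
t: 3.8
tool_pos: [0.493, -0.008, 0.0002]
tool_rot: [2.788, 1.436, 0.009]
contact_force: [-2.7, -0.6, 6.1]
opening: 0.0599
```

```bash
python3 -m jog '{"linear":[[0,0,-10],[0,0,-30],[0,0,-70],[0,0,-110],[0,0,-150],[0,0,-190],[0,0,-220],[0,0,-240],[0,0,-240]],"twist":[[0,0,0],[0,0,0],[0,0,0],[0,0,-0.1],[0,0,-0.2],[0,0,-0.3],[0,0,-0.4],[0,0,-0.5],[0,0,-0.6]],"fingers":[0.5,0.5,0.5,0.5,0.5,0.5,0.5,0.5,0.5]}' 40
python3 - <<'E'
from h import *
o=ctrl.get_obs(); print(o['contact_force'],to_tool([.575,-.287,.24],o).round(),R.from_rotvec(o['tool_rot']).as_matrix().round(3).tolist())
E
```

```text
t: 4.7
tool_pos: [0.4929, -0.0077, 0.2452]
tool_rot: [2.229, 2.195, 0.013]
contact_force: [-0.1, -0.2, -0.4]
opening: 0.0599
[-0.14314885 -0.22101755 -0.40249639] [-278.   86.    7.] [[0.015, 1.0, 0.016], [1.0, -0.015, -0.004], [-0.003, 0.016, -1.0]]
```

```bash
python3 -m jog '{"linear":[[-40,12,0],[-80,24,0],[-120,36,0],[-160,48,0],[-200,60,0],[-240,72,0],[-278,86,0],[-278,86,0],[-278,86,0]],"twist":[[0,0,0],[0,0,0],[0,0,0],[0,0,0],[0.008,0,0],[0.008,0,0],[0.008,0,0],[0.008,0,0],[0.008,0,0]],"fingers":[0.5,0.5,0.5,0.5,0.5,0.5,0.5,0.5,0.5]}' 40
python3 - <<'E'
from h import *
g=R.from_rotvec([2.788,1.436,.009]); print("grasp z",g.as_matrix()[:,2],g.as_matrix()[2])
o=ctrl.get_obs(); im=imaging.get_image('wrist')[:,:,::-1].copy(); np.save('w2.npy',dict(o),allow_pickle=True)
print(o['tool_pos'],R.from_rotvec(o['tool_rot']).as_matrix().round(4).tolist())
cv2.imwrite('pics/w2.png',cv2.resize(im,(800,600),interpolation=cv2.INTER_CUBIC))
E
```

```text
t: 5.6
tool_pos: [0.5744, -0.2874, 0.2471]
tool_rot: [2.235, 2.199, 0.005]
contact_force: [-0.7, 0.4, -0.0]
opening: 0.0599
grasp z [ 0.00761769 -0.00225516 -0.99996844] [ 0.00258729  0.00751138 -0.99996844]
[ 0.57442177 -0.28742841  0.24713021] [[0.0165, 0.9998, 0.0068], [0.9999, -0.0165, -0.0024], [-0.0023, 0.0068, -1.0]]
```

View pics/w2.png

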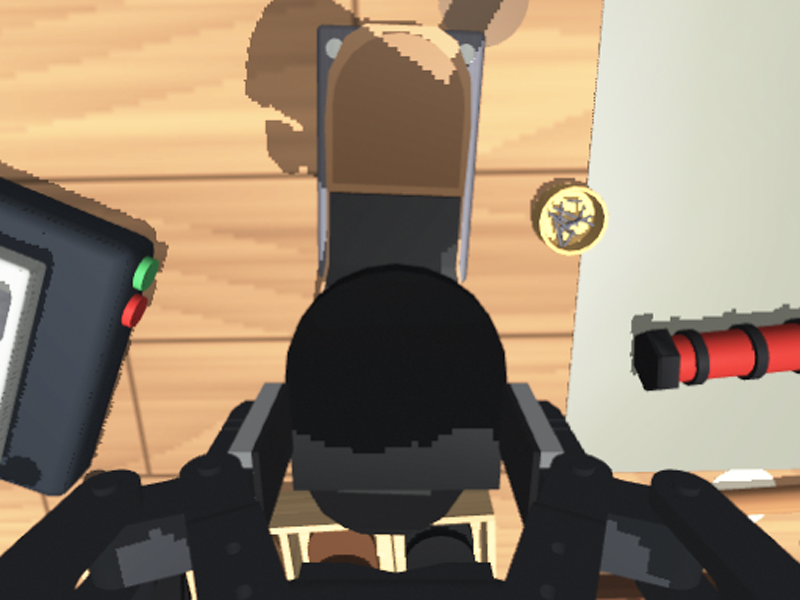

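The held piece has its front corners at (297,490) and (499,487) and its back at (397,264). The heel D has its front edge along (327,190)–(463,196) and its back near (397,26). I'll measure them on their planes and view a crop.

Run:
```python
from h import *
o=np.load('w2.npy',allow_pickle=True).item()
s=lambda p:(np.float64(p)+.5)*.64-.5
H=ray2z('wrist',s([(327,190),(463,196),(397,26),(397,33),(327,130),(470,130)]),.125,o);print(H.round(4).tolist())
# held piece: plane of top face 
zt=o['tool_pos'][2]+.008
print(to_tool(ray2z('wrist',s([(297,490),(499,487),(397,264)]),zt,o),o).round(1).tolist())
a=cv2.imread('pics/w2.png')[0:240,290:510]
cv2.imwrite('pics/w2c.png',cv2.resize(a,None,fx=2.5,fy=2.5,interpolation=cv2.INTER_CUBIC))
```

```text
[[0.5244, -0.32, 0.125], [0.5284, -0.2536, 0.125], [0.4526, -0.2847, 0.125], [0.4554, -0.2848, 0.125], [0.4965, -0.3185, 0.125], [0.4976, -0.251, 0.125]]
[[-29.0, 24.6, -7.8], [31.2, 23.4, -7.9], [0.8, -44.7, -8.3]]
```

View pics/w2c.png

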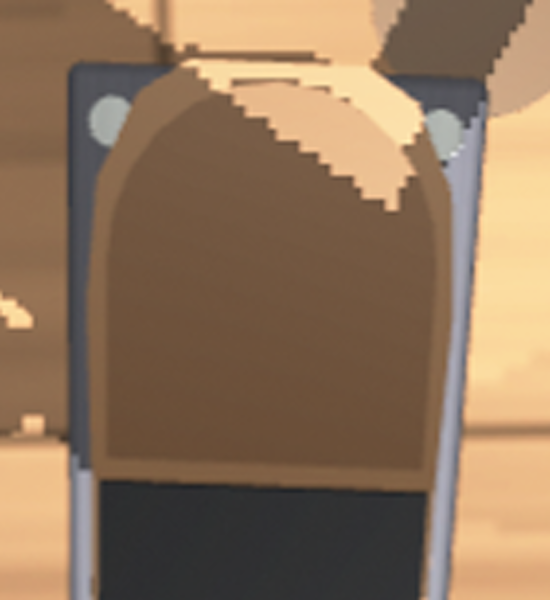

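Run:
```python
from h import *
o=np.load('w2.npy',allow_pickle=True).item()
s=lambda p:(np.float64(p)+.5)*.64-.5
c=np.float64([(104,458),(425,468),(275,80),(109,240),(437,240)])/2.5+[290,0]
H=ray2z('wrist',s(c),.125,o);T=to_tool(H,o);print(H.round(4).tolist());print(T.round(1).tolist())
e=T[1]-T[0];print(np.hypot(*e[:2]),"edge ang",np.arctan2(e[1],e[0]));m=(T[0]+T[1])/2;print("edge mid",m, "len",m-T[2])
# refine piece in hand with free plane: project D for guesses
for (cy,z) in ((-8,-8),(-10,-8),(-10,-10),(-8,-6)):
    P=np.array([[-31,cy+34,z],[31,cy+34,z],[0,cy-34,z]])/1000
    W=R.from_rotvec(o['tool_rot']).apply(P)+o['tool_pos'];print(cy,z,((proj('wrist',W,o)+.5)/.64-.5).round().tolist())
```

```text
[[0.5212, -0.3176, 0.125], [0.5241, -0.2552, 0.125], [0.455, -0.2834, 0.125], [0.4815, -0.3146, 0.125], [0.4825, -0.2538, 0.125]]
[[-30.7, -53.6, 121.8], [31.7, -51.7, 121.7], [2.3, -120.3, 121.3], [-28.4, -93.3, 121.6], [32.4, -93.3, 121.4]]
62.47006810199345 edge ang 0.03021500037553804
edge mid [  0.4804103  -52.62598159 121.77342564] len [-1.84281453 67.63607149  0.46547725]
-8 -8 [[290.0, 495.0], [498.0, 495.0], [394.0, 274.0]]
-10 -8 [[290.0, 489.0], [498.0, 489.0], [394.0, 266.0]]
-10 -10 [[289.0, 493.0], [500.0, 493.0], [394.0, 268.0]]
-8 -6 [[292.0, 490.0], [497.0, 490.0], [394.0, 272.0]]
```

```bash
python3 -m jog '{"linear":[[0,-25,0],[0,-50,0],[0,-76,0],[0,-76.5,30],[0,-76.5,60],[0,-76.5,90],[0,-76.5,105],[0,-76.5,110],[0,-76.5,112],[0,-76.5,112]],"twist":[[0,0,0],[0,0,0.02],[0,0,0.035],[0,0,0.035],[0,0,0.035],[0,0,0.035],[0,0,0.035],[0,0,0.035],[0,0,0.035],[0,0,0.035]],"fingers":[0.5,0.5,0.5,0.5,0.5,0.5,0.5,0.5,0.5,0.5]}' 40
python3 - <<'E'
from h import *
o=ctrl.get_obs(); im=imaging.get_image('wrist')[:,:,::-1].copy(); np.save('w3.npy',dict(o),allow_pickle=True)
w2=np.load('w2.npy',allow_pickle=True).item()
print(o['tool_pos'],o['contact_force'],R.from_rotvec(o['tool_rot']).as_matrix().round(4).tolist())
A=R.from_rotvec(w2['tool_rot']); hc=A.apply(np.array([1.4,-86.5,121.6])/1000)+w2['tool_pos']; print("heel",hc,"in tool",to_tool(hc,o))
a=im[100:384,120:400];cv2.imwrite('pics/w3.png',cv2.resize(a,None,fx=2.1,fy=2.1,interpolation=cv2.INTER_CUBIC))
E
```

```text
t: 6.65
tool_pos: [0.4996, -0.286, 0.1363]
tool_rot: [2.27, 2.159, 0.006]
contact_force: [0.3, 0.2, 0.4]
opening: 0.0598
[ 0.49955694 -0.28597634  0.13634028] [0.33561783 0.16436641 0.38677719] [[0.0499, 0.9987, 0.009], [0.9987, -0.0498, -0.004], [-0.0036, 0.0092, -1.0]]
heel [ 0.48878289 -0.28490196  0.12494031] in tool [  0.57629316 -10.91814728  11.29847759]
```

View pics/w3.png

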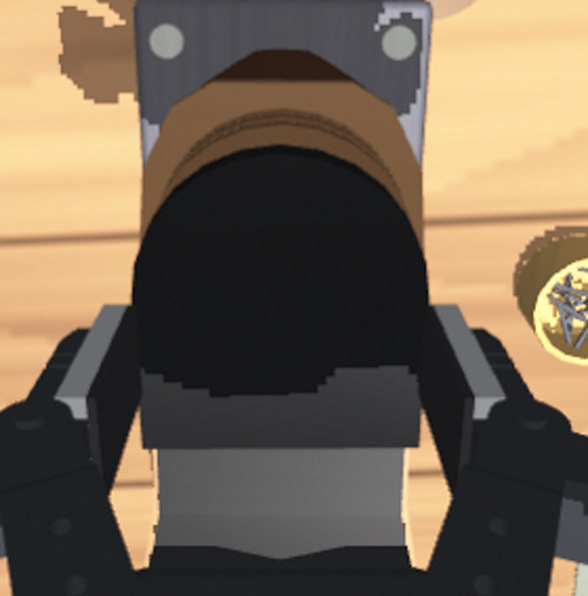

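The piece sits square over the heel, with the heel's back arc concentric about 11 mm below. Lowering now.

```bash
python3 -m jog '{"linear":[[-0.3,-0.6,4],[-0.3,-0.6,8],[-0.3,-0.6,10],[-0.3,-0.6,11],[-0.3,-0.6,11.5],[-0.3,-0.6,11.5]],"twist":[[0,0,0],[0,0,0],[0,0,0],[0,0,0],[0,0,0],[0,0,0]],"fingers":[0.5,0.5,0.5,0.5,0.5,0.5]}' 40
```

```text
t: 7.3
tool_pos: [0.4992, -0.2866, 0.1254]
tool_rot: [2.269, 2.159, 0.006]
contact_force: [-0.9, 0.1, 2.8]
opening: 0.0598
```

```bash
python3 -m jog '{"linear":[[0,0,0.7],[0,0,1],[0,0,1]],"twist":[[0,0,0],[0,0,0],[0,0,0]],"fingers":[0.5,0.5,0.5]}' 40
```

```text
t: 7.6
tool_pos: [0.4995, -0.2867, 0.1254]
tool_rot: [2.269, 2.158, 0.006]
contact_force: [-1.6, 1.4, 5.7]
opening: 0.0593
```

Contact confirmed at 5.7 N with no further descent. Releasing and rising, ending where the camera sees the heel.

```bash
python3 -m jog '{"linear":[[0,0,-0.5],[0,0,-0.5],[0,0,-0.5],[0,0,-0.5],[0,0,-8],[0,0,-30],[0,10,-60],[0,40,-85],[0,70,-95],[0,75,-95],[0,75,-95]],"twist":[[0,0,0],[0,0,0],[0,0,0],[0,0,0],[0,0,0],[0,0,0],[0,0,0],[0,0,0],[0,0,0],[0,0,0],[0,0,0]],"fingers":[0.75,0.85,1,1,1,1,1,1,1,1,1]}' 40
python3 - <<'E'
from h import *
o=ctrl.get_obs(); im=imaging.get_image('wrist')[:,:,::-1].copy(); np.save('w4.npy',dict(o),allow_pickle=True)
print(o['tool_pos'],o['contact_force'])
cv2.imwrite('pics/w4.png',cv2.resize(im,(800,600),interpolation=cv2.INTER_CUBIC))
E
```

```text
t: 8.7
tool_pos: [0.5738, -0.2899, 0.2212]
tool_rot: [2.268, 2.159, 0.006]
contact_force: [0.2, 0.3, -0.1]
opening: 0.0854
[ 0.57384211 -0.28989443  0.22122053] [ 0.21164988  0.32084155 -0.14120652]
```

View pics/w4.png

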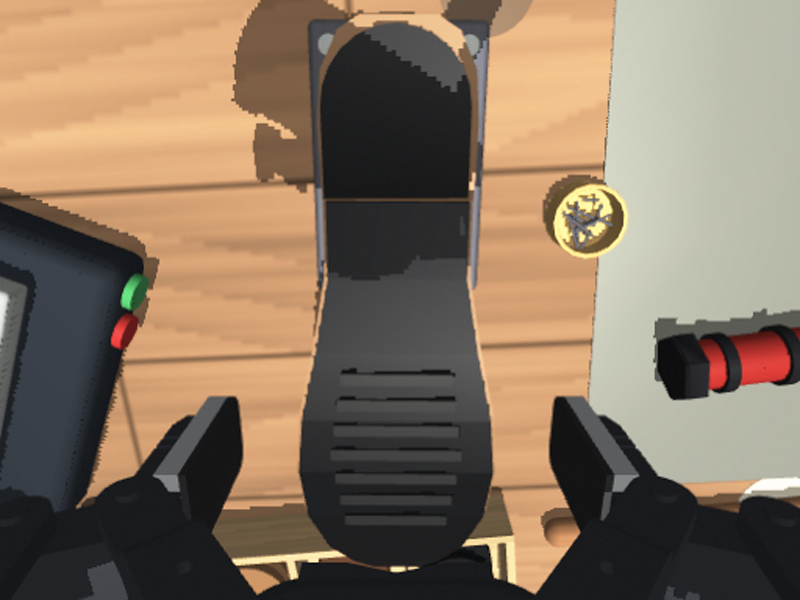

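The piece now covers the heel: front edge at (323,198)–(468,198), back at (398,24), with a thin even line of leather along the front. Checking the numbers at z = 0.133.

Run:
```python
from h import *
o=np.load('w4.npy',allow_pickle=True).item()
s=lambda p:(np.float64(p)+.5)*.64-.5
H=ray2z('wrist',s([(323,198),(468,198),(398,24)]),.133,o);print(H.round(4).tolist())
e=H[1]-H[0];m=(H[0]+H[1])/2;print(np.hypot(*e[:2]),"yaw",np.arctan2(-e[0],e[1]),"centre",(m+H[2])/2,"heel est .4888 -.2849, yaw ~-.047")
# weight, from top view
w=np.array([[.650,.0368],[.6628,-.0959]]);d=w[1]-w[0];print("w yaw",np.arctan2(d[1],d[0]),np.hypot(*d))
# gripped target: over weight mid, z .2
o=ctrl.get_obs();print(to_tool([.656,-.03,.16],o).round())
```

```text
[[0.5228, -0.3184, 0.133], [0.5258, -0.2566, 0.133], [0.4574, -0.2832, 0.133]]
0.061844121740257635 yaw -0.048527980689440676 centre [ 0.49088    -0.28536563  0.133     ] heel est .4888 -.2849, yaw ~-.047
w yaw -1.4746356461807266 0.13331590302735827
[264.  70.  60.]
```

Placing error is about 2 mm, inside the 5 mm limit. Next I hover over the red weight with the tool y along it.

```bash
python3 -m jog '{"linear":[[40,11,0],[80,22,0],[120,33,0],[160,44,0],[200,55,0],[235,64,20],[264,70,50],[264,70,60],[264,70,60],[264,70,60],[264,70,60],[264,70,60]],"twist":[[0,0,0.14],[0,0,0.28],[0,0,0.42],[0,0,0.56],[0,0,0.7],[0,0,0.84],[0,0,0.98],[0,0,1.12],[0,0,1.26],[0,0,1.4],[0,0,1.426],[0,0,1.426]],"fingers":[1,1,1,1,1,1,1,1,1,1,1,1]}' 100
python3 - <<'E'
from h import *
o=ctrl.get_obs(); im=imaging.get_image('wrist')[:,:,::-1].copy(); np.save('w5.npy',dict(o),allow_pickle=True)
print(o['q'].round(3),o['tool_pos'],o['contact_force'],o['wrist_torque'],R.from_rotvec(o['tool_rot']).as_matrix().round(4).tolist())
cv2.imwrite('pics/w5.png',cv2.resize(im,(800,600),interpolation=cv2.INTER_CUBIC))
E
```

```text
t: 9.95
tool_pos: [0.6554, -0.03, 0.1593]
tool_rot: [3.134, 0.151, 0.01]
contact_force: [1.7, 0.3, 0.9]
opening: 0.0854
[-0.158  0.172  1.607 -0.003  1.356 -0.254] [ 0.65536911 -0.03004933  0.15931996] [1.71659376 0.25630257 0.88017661] [-0.00561702  0.03519543  0.04807933] [[0.9953, 0.0964, 0.0068], [0.0965, -0.9953, -0.0036], [0.0064, 0.0043, -1.0]]
```

View pics/w5.png

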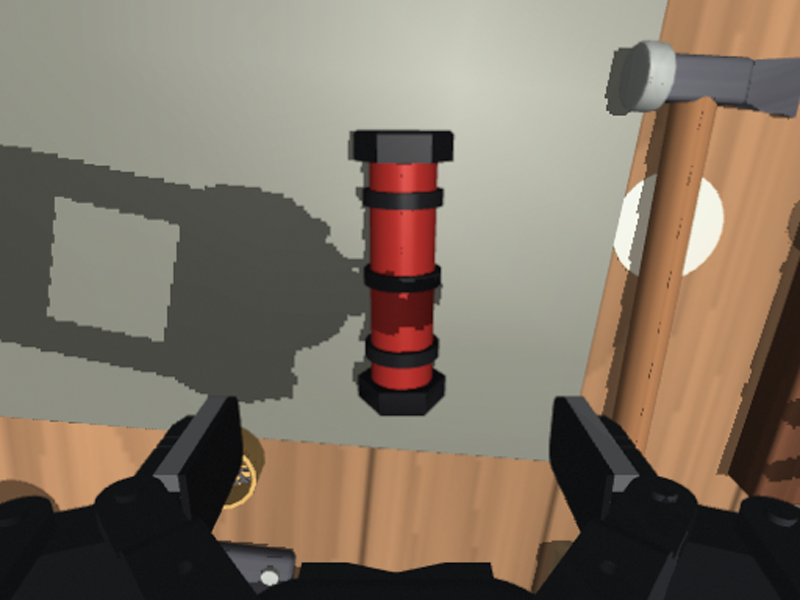

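Run:
```python
from h import *
o=np.load('w5.npy',allow_pickle=True).item()
s=lambda p:(np.float64(p)+.5)*.64-.5
for z,p in((.043,[(403,281),(403,201),(402,354)]),(.044,[(402,131),(402,372),(402,146)]),(.022,[(366,279),(440,275)])):
    print(z,to_tool(ray2z('wrist',s(p),z,o),o).round(1).tolist())
print(ray2z('wrist',s([(403,281)]),.043,o))
```

```text
0.043 [[3.6, -6.0, 116.3], [3.4, -45.9, 116.1], [3.2, 33.8, 116.5]]
0.044 [[2.8, -78.0, 115.0], [3.3, 43.7, 115.5], [2.8, -71.3, 115.0]]
0.022 [[-16.2, -1.3, 137.2], [23.9, -3.5, 137.5]]
[[ 0.65914119 -0.02414794  0.043     ]]
```

```bash
python3 -m jog '{"linear":[[3.5,-6.3,35],[3.5,-6.3,75],[3.5,-6.3,110],[3.5,-6.3,138],[3.5,-6.3,150],[3.5,-6.3,154],[3.5,-6.3,154],[3.5,-6.3,154]],"twist":[[0,0,0],[0,0,0],[0,0,0],[0,0,0],[0,0,0],[0,0,0],[0,0,0],[0,0,0]],"fingers":[1,1,1,1,1,1,0.9,0.8]}' 100
python3 -m jog '{"linear":[[0,0,0],[0,0,0],[0,0,0],[0,0,0],[0,0,0],[0,0,0],[0,0,0],[0,0,0],[0,0,0]],"twist":[[0,0,0],[0,0,0],[0,0,0],[0,0,0],[0,0,0],[0,0,0],[0,0,0],[0,0,0],[0,0,0]],"fingers":[0.7,0.6,0.5,0.4,0.3,0.3,0.3,0.3,0.3]}' 100
python3 -c "
from h import *
o=ctrl.get_obs();print(o['contact_force'],o['wrist_torque'],o['q'].round(3))"
```

```text
t: 10.8
tool_pos: [0.6612, -0.0243, 0.0078]
tool_rot: [3.133, 0.152, 0.016]
contact_force: [0.3, 0.0, 0.5]
opening: 0.0682
t: 11.7
tool_pos: [0.6606, -0.0245, 0.0094]
tool_rot: [3.133, 0.153, 0.013]
contact_force: [-7.4, -0.9, 8.6]
opening: 0.0386
[-7.36351503 -0.92864469  8.61075871] [-0.10007871  1.1961306  -0.02805322] [-0.148  0.349  1.669 -0.004  1.115 -0.244]
```

```bash
python3 -m jog '{"linear":[[0,0,-5],[0,0,-15],[0,0,-35],[0,0,-60],[0,0,-90],[0,0,-100],[0,0,-100],[0,0,-100],[0,0,-100],[0,0,-100]],"twist":[[0,0,0],[0,0,0],[0,0,0],[0,0,0],[0,0,0],[0,0,0],[0,0,0],[0,0,0],[0,0,0],[0,0,0]],"fingers":[0.3,0.3,0.3,0.3,0.3,0.3,0.3,0.3,0.3,0.3]}' 100
python3 - <<'E'
from h import *
for i in range(3):
    o=ctrl.get_obs(); print(o['contact_force'],o['wrist_torque'],o['tool_pos'],o['opening'])
    im=imaging.get_image('wrist')[:,:,::-1].copy()
np.save('w6.npy',dict(o),allow_pickle=True)
print(o['q'].round(3),R.from_rotvec(o['tool_rot']).as_matrix().round(4).tolist())
cv2.imwrite('pics/w6.png',im[:,100:420])
E
```

```text
t: 12.7
tool_pos: [0.6584, -0.0238, 0.1068]
tool_rot: [3.134, 0.153, 0.007]
contact_force: [-0.3, -0.5, -8.5]
opening: 0.0381
[-0.30245556 -0.52249257 -8.4664456 ] [-0.25081864 -0.00403542  0.01738242] [ 0.65839666 -0.02383024  0.10683545] 0.03809308806486267
[ 0.20254797 -1.07373239 -9.43364658] [-0.21065229 -0.05388876 -0.00501032] [ 0.65872331 -0.02389402  0.10734473] 0.03794810640856568
[ 0.14794812 -0.80405797 -8.58739512] [-0.2134573   0.02559649 -0.03942885] [ 0.65905188 -0.02391762  0.10785374] 0.03784028939160082
[-0.148  0.228  1.633 -0.003  1.274 -0.244] [[0.9952, 0.0972, 0.0063], [0.0972, -0.9953, -0.0043], [0.0059, 0.0049, -1.0]]
```

View pics/w6.png

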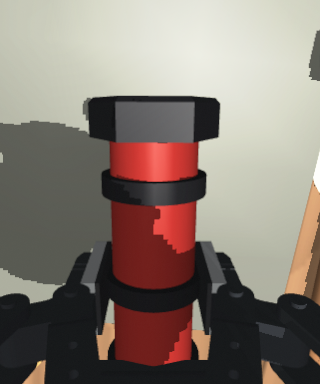

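The weight hangs level from its middle band, with the hex end at (154,118) and the middle band at (153,295). The torque of about -0.22 N·m with 8.7 N load puts the centre of mass about 25 mm towards world +y (tool -y). I'll raise it, turn to the heel's heading, and check that the torque turns with it.

```bash
python3 -m jog '{"linear":[[0,0,-30],[0,0,-70],[0,0,-110],[0,0,-150],[0,0,-180],[0,0,-200],[0,0,-200],[0,0,-200],[0,0,-200],[0,0,-200],[0,0,-200]],"twist":[[0,0,-0.13],[0,0,-0.26],[0,0,-0.39],[0,0,-0.52],[0,0,-0.65],[0,0,-0.78],[0,0,-0.9],[0,0,-0.95],[0,0,-0.95],[0,0,-0.95],[0,0,-0.95]],"fingers":[0.3,0.3,0.3,0.3,0.3,0.3,0.3,0.3,0.3,0.3,0.3]}' 100
python3 - <<'E'
from h import *
from scipy.optimize import least_squares
F=[];M=[]
for i in range(5):
    o=ctrl.get_obs(); F.append(o['contact_force']);M.append(o['wrist_torque']); imaging.get_image('wrist')
print(np.mean(F,0),np.mean(M,0),o['tool_pos'],R.from_rotvec(o['tool_rot']).as_matrix().round(3).tolist(),o['q'].round(3))
S=[np.load(f'w{i}.npy',allow_pickle=True).item() for i in(1,2,3,4,5,6)]+[o]
def fk(p,q):
    a,h,L2,L3,L6,b=p;s=q[1]+q[2];t=s+q[4]
    return np.array([a+L2*np.sin(q[1])+L3*np.sin(s)+b*np.cos(s)+L6*np.sin(t),h+L2*np.cos(q[1])+L3*np.cos(s)-b*np.sin(s)+L6*np.cos(t)])
res=lambda p:np.concatenate([fk(p,x['q'])-[np.hypot(*x['tool_pos'][:2]),x['tool_pos'][2]] for x in S]+[[(p[4]-.25)*.01,p[5]*.01,(p[1]-.4)*.01]])
r=least_squares(res,[0,.4,.4,.4,.25,0]);print(r.x.round(3),np.abs(r.fun).max())
x=S[5];s=lambda p:np.float64(p)+[100,0]
P=np.array([[0,-42,-33.6],[0,0,-33.6],[0,-75,-34.6],[0,-42,-30]])/1000
print((proj('wrist',R.from_rotvec(x['tool_rot']).apply(P)+x['tool_pos'],x)-[100,0]).round(1).tolist())
E
```

```text
t: 13.95
tool_pos: [0.6578, -0.023, 0.3078]
tool_rot: [2.715, 1.567, 0.005]
contact_force: [0.3, 0.8, -9.4]
opening: 0.0383
[-0.30354166  0.17960593 -8.99798054] [-0.12969539 -0.19752142 -0.00114375] [ 0.65791015 -0.02303943  0.30814647] [[0.5, 0.866, 0.007], [0.866, -0.5, -0.004], [-0.0, 0.008, -1.0]] [-0.147  0.092  1.444 -0.003  1.597 -1.194]
[0.004 0.3   0.422 0.61  0.339 0.094] 0.0009985412108674408
[[151.9, 195.1], [152.0, 302.6], [151.8, 92.4], [151.9, 191.9]]
```

The torque turned with the tool as predicted, so the centre of mass is about 26 mm toward tool -y: that end is loaded and must go down. A rigid 90° tilt looks out of reach here. Instead I'll tilt the tool about 60° over the empty mat, then loosen the grip so the bar swivels to hang loaded end down, and regrip.

```bash
python3 -c "
from h import *
print(to_tool([.56,-.02,.25],ctrl.get_obs()))"
python3 -m jog '{"linear":[[-10,-20,10],[-25,-40,25],[-40,-65,40],[-46,-87,57],[-46,-87,57],[-46,-87,57]],"twist":[[0,0,-0.1],[0,0,-0.22],[0,0,-0.35],[0,0,-0.48],[0,0,-0.49],[0,0,-0.49]],"fingers":[0.3,0.3,0.3,0.3,0.3,0.3]}' 100
python3 -m jog '{"linear":[[0,0,0],[0,0,0],[0,0,0],[0,0,0],[0,0,0],[0,0,0],[0,0,0],[0,0,0],[0,0,0],[0,0,0],[0,0,0]],"twist":[[-0.1,0,0],[-0.23,0,0],[-0.36,0,0],[-0.49,0,0],[-0.62,0,0],[-0.75,0,0],[-0.88,0,0],[-0.98,0,0],[-1.05,0,0],[-1.05,0,0],[-1.05,0,0]],"fingers":[0.3,0.3,0.3,0.3,0.3,0.3,0.3,0.3,0.3,0.3,0.3]}' 100
python3 - <<'E'
from h import *
F=[];M=[]
for i in range(4):
    o=ctrl.get_obs(); F.append(o['contact_force']);M.append(o['wrist_torque']); imaging.get_image('wrist')
print(np.mean(F,0),np.mean(M,0),o['tool_pos'],R.from_rotvec(o['tool_rot']).as_matrix().round(3).tolist(),o['q'].round(3),o['opening'])
E
```

```text
[-46.31245902 -86.75255867  57.48232516]
t: 14.8
tool_pos: [0.5595, -0.0195, 0.2501]
tool_rot: [2.254, 2.177, 0.003]
contact_force: [0.9, 0.5, -8.6]
opening: 0.0379
t: 15.9
tool_pos: [0.5596, -0.0194, 0.2507]
tool_rot: [1.598, 1.548, 0.898]
contact_force: [0.3, 0.7, -7.5]
opening: 0.0383
[ 0.21059634  0.45527665 -7.65855767] [0.05701424 1.4524776  0.01053837] [ 0.56041294 -0.01953223  0.25229264] [[0.034, 0.49, 0.871], [0.999, -0.013, -0.032], [-0.004, 0.871, -0.491]] [-0.27  -0.738  2.422  0.476  0.456 -2.125] 0.03803991651181126
```

The tilt was reached, but the wrist is near its fold. I'll move out a little, heading to about -0.17, and lower so the hanging end is about 25 mm above the mat.

```bash
python3 -m jog '{"linear":[[0,5,20],[1,0,40],[2,-10,55],[2,-30,70],[2,-55,90],[2.6,-80,110],[2.6,-100,124],[2.6,-106,128],[2.6,-106,128],[2.6,-106,128]],"twist":[[0,0,0],[0,-0.05,0.03],[0,-0.1,0.055],[0,-0.113,0.064],[0,-0.113,0.064],[0,-0.113,0.064],[0,-0.113,0.064],[0,-0.113,0.064],[0,-0.113,0.064],[0,-0.113,0.064]],"fingers":[0.3,0.3,0.3,0.3,0.3,0.3,0.3,0.3,0.3,0.3]}' 100
python3 - <<'E'
from h import *
F=[];M=[]
for i in range(4):
    o=ctrl.get_obs(); F.append(o['contact_force']);M.append(o['wrist_torque']); imaging.get_image('wrist')
print(np.mean(F,0),np.mean(M,0),o['tool_pos'],R.from_rotvec(o['tool_rot']).as_matrix().round(3).tolist(),o['q'].round(3),o['opening'])
E
```

```text
t: 17.1
tool_pos: [0.6138, -0.0082, 0.1215]
tool_rot: [1.711, 1.436, 0.785]
contact_force: [-0.8, 0.5, -9.2]
opening: 0.0379
[ 0.17845568  0.19166381 -8.56090863] [ 0.27565992  1.39516764 -0.00469726] [ 0.61430152 -0.00883757  0.12361593] [[0.179, 0.518, 0.837], [0.984, -0.079, -0.161], [-0.017, 0.852, -0.524]] [-0.101 -0.266  2.343 -1.024  0.09  -0.521] 0.037629921996298284
```

Joint 5 is at its limit here, but the tilt of about 58° is enough for the swivel. Loosening step by step while I watch the torque.

```bash
python3 -m jog '{"linear":[[0,0,0],[0,0,0],[0,0,0],[0,0,0],[0,0,0]],"twist":[[0,0,0],[0,0,0],[0,0,0],[0,0,0],[0,0,0]],"fingers":[0.3,0.3,0.3,0.3,0.3]}' 20
cat > m.py <<'E'
from h import *
F=[];M=[]
for i in range(4):
    o=ctrl.get_obs(); F.append(o['contact_force']);M.append(o['wrist_torque']); im=imaging.get_image('wrist')
print(np.mean(F,0).round(2),np.mean(M,0).round(3),o['tool_pos'].round(4),o['opening'].round(5),o['t'],o['q'].round(2))
cv2.imwrite('pics/cur.png',im[:,100:420,::-1]); np.save('cur.npy',dict(o),allow_pickle=True)
E
python3 m.py
```

```text
t: 17.8
tool_pos: [0.6142, -0.0089, 0.1238]
tool_rot: [1.705, 1.436, 0.784]
contact_force: [0.2, 0.4, -7.9]
opening: 0.0381Traceback (most recent call last):
  File "m.py", line 5, in <module>
    print(np.mean(F,0).round(2),np.mean(M,0).round(3),o['tool_pos'].round(4),o['opening'].round(5),o['t'],o['q'].round(2))
                                                                             ^^^^^^^^^^^^^^^^^^
AttributeError: 'float' object has no attribute 'round'
```

```bash
sed -i "s/o\['opening'\].round(5)/round(o['opening'],5)/" m.py
cat >> m.py <<'E'
hsv=cv2.cvtColor(im,cv2.COLOR_RGB2HSV); red=((hsv[...,0]<8)|(hsv[...,0]>172))&(hsv[...,1]>150)&(hsv[...,2]>50)
red[:, :150]=0; red[:,360:]=0
r=np.where(red.sum(1)>15)[0]; print('red rows',r.min(),r.max(),[(int(y),int(red[y].sum()),round(float(np.where(red[y])[0].mean()),1)) for y in range(r.min()+4,r.max(),20) if red[y].sum()])
E
python3 m.py
python3 - <<'E'
from h import *
# same for w6 reference; predicted rows of red start (60 mm) on front of bar versus swivel angle
o=np.load('cur.npy',allow_pickle=True).item()
for a in (0,10,20,30,35,40):
    t=np.radians(a); ax=np.array([0,-np.cos(t),np.sin(t)]); up=np.array([0,-np.sin(t),-np.cos(t)])
    P=[np.array([0,0,-12.6])+s*ax+17.5*up+w*np.array([1,0,0]) for s,w in((60,0),(60,-17.5),(60,17.5),(30,-17.5),(30,17.5))]
    p=proj('wrist',R.from_rotvec(o['tool_rot']).apply(np.array(P)/1000)+o['tool_pos'],o); print(a,p[0].round(),(p[2,0]-p[1,0]).round(),(p[4,0]-p[3,0]).round(),p[3,1].round())
E
```

```text
[-0.11  0.18 -8.53] [ 0.268  1.418 -0.   ] [ 0.6142 -0.0089  0.1237] 0.03818 18.15 [-0.1  -0.27  2.34 -1.02  0.09 -0.52]
red rows 145 364 [(149, 89, 254.0), (169, 90, 253.5), (209, 90, 259.7), (229, 88, 258.2), (249, 86, 256.7), (269, 82, 253.5), (289, 31, 253.0), (309, 22, 253.0), (329, 76, 253.5), (349, 76, 252.5)]
0 [252. 141.] 106.0 98.0 225.0
10 [252. 130.] 98.0 95.0 213.0
20 [252. 126.] 90.0 91.0 203.0
30 [252. 127.] 83.0 87.0 197.0
35 [252. 129.] 80.0 86.0 195.0
40 [252. 132.] 78.0 84.0 194.0
```

```bash
python3 -m jog '{"linear":[[0,0,0],[0,0,0],[0,0,0]],"twist":[[0,0,0],[0,0,0],[0,0,0]],"fingers":[0.42,0.42,0.42]}' 20 | tail -1; python3 m.py
python3 -m jog '{"linear":[[0,0,0],[0,0,0],[0,0,0]],"twist":[[0,0,0],[0,0,0],[0,0,0]],"fingers":[0.44,0.44,0.44]}' 20| tail -1; python3 m.py
```

```text
opening: 0.0378
[-0.38  0.26 -8.41] [ 0.266  1.421 -0.014] [ 0.6142 -0.0089  0.1238] 0.0381 18.65 [-0.1  -0.27  2.34 -1.02  0.09 -0.52]
red rows 145 364 [(149, 89, 254.0), (169, 90, 253.5), (209, 90, 259.7), (229, 88, 258.2), (249, 86, 256.7), (269, 82, 253.5), (289, 30, 253.5), (309, 22, 253.0), (329, 76, 253.5), (349, 76, 252.5)]
opening: 0.0382
[-0.06  0.13 -8.84] [0.27  1.413 0.006] [ 0.6142 -0.0089  0.1238] 0.03825 19.15 [-0.1  -0.27  2.34 -1.02  0.09 -0.52]
red rows 145 364 [(149, 89, 254.0), (169, 90, 253.5), (209, 90, 259.7), (229, 88, 258.2), (249, 86, 256.7), (269, 82, 253.5), (289, 31, 253.0), (309, 22, 253.0), (329, 76, 253.5), (349, 76, 252.5)]
```

The bar doesn't swivel at 20 N, and loosening further risks dropping it. A safer way is to lay it back on the mat, regrasp the same band with the tool leaning 30° in the bar's plane, then stand it with a final tool tilt of 60°. I'll check that this final pose is reachable by fitting the arm's kinematics to the logged poses.

```bash
cat > kin.py <<'E'
from h import *
from scipy.optimize import least_squares
Ry=lambda a:R.from_euler('y',a); Rz=lambda a:R.from_euler('z',a)
def fk(p,q):
    d,h,L2,L3,L6,b,a=p[:7]
    A=Rz(q[0]);x=A.apply([a,d,h]);A=A*Ry(q[1]);x=x+A.apply([0,0,L2]);A=A*Ry(q[2]);x=x+A.apply([b,0,L3])
    A=A*Rz(q[3]);A=A*Ry(q[4]);x=x+A.apply([0,0,L6]);return x,A*Rz(q[5]+np.pi/2*p[7])
S=[np.load(f'w{i}.npy',allow_pickle=True).item() for i in(1,2,3,4,5,6)]+[np.load('cur.npy',allow_pickle=True).item()]
D=[(s['q'],s['tool_pos'],s['tool_rot']) for s in S]
D.append((np.array([-.27,-.738,2.422,.476,.456,-2.125]),np.array([.5604,-.0195,.2523]),R.from_matrix([[.034,.49,.871],[.999,-.013,-.032],[-.004,.871,-.491]]).as_rotvec()))
D.append((np.array([1.043,.0534,1.6143,0,1.476,-.119]),np.array([.2481,.5729,.2301]),np.array([2.625,1.724,-.003])))
def res(p):
    o=[]
    for q,t,r in D:
        x,A=fk(p,q);o+=[*(x-t),*(.05*(A.inv()*R.from_rotvec(r)).as_rotvec())]
    return np.array(o+[(p[6])*.01])
best=min((least_squares(res,[.07,.3,.42,.5,.25,.05,0,k]) for k in(-1,1,0)),key=lambda r:r.cost);P=best.x
E
python3 - <<'E'
from kin import *
print(P.round(4),np.abs(best.fun).max())
c=np.array([.490,-.2853])
for th in (60,65,70,90):
    for dyaw in (0,):
        best2=None
        def f(q,zz):
            x,A=fk(P,q); z=A.as_matrix()[:,2]; y=A.as_matrix()[:,1]; h=q[0]
            zt=np.array([np.sin(np.radians(th))*np.cos(h),np.sin(np.radians(th))*np.sin(h),-np.cos(np.radians(th))])
            mid=x-.0126*z
            return np.r_[(mid-[*c,zz])*10,(z-zt),A.as_matrix()[2,0]]
        for zz in (.208,.30):
            r=least_squares(f,[-.65,-.6,2.3,0,.4,-1.57],bounds=([-3,-1.01,.06,-1.02,.09,-3.14],[3,2.22,2.58,4.17,2.62,3.14]),args=(zz,)); print(th,zz,r.cost.round(6),r.x.round(3))
E
```

```text
[7.420e-02 2.379e-01 4.264e-01 6.098e-01 2.795e-01 9.570e-02 1.000e-04
 2.000e+00] 0.00010866690358535269
60 0.208 0.0 [-0.659 -0.574  2.414 -0.     0.254 -1.571]
60 0.3 0.0 [-0.659 -0.691  2.324 -0.     0.462 -1.571]
65 0.208 0.0 [-0.659 -0.577  2.453  0.     0.131 -1.571]
65 0.3 0.0 [-0.659 -0.714  2.37  -0.     0.351 -1.571]
70 0.208 0.00166 [-0.661 -0.581  2.467  0.045  0.09  -1.617]
70 0.3 0.0 [-0.659 -0.727  2.413  0.     0.234 -1.571]
90 0.208 0.072227 [-0.623 -0.591  2.481 -1.02   0.09  -0.523]
90 0.3 0.02045 [-0.702 -0.747  2.494  1.564  0.09  -3.14 ]
```

The kinematic fit is good to 0.1 mm, and the 60° final tilt is reachable at the heel (q5 = 0.25). Regripping, raising and un-tilting.

```bash
python3 -m jog '{"linear":[[0,0,0],[0,0,0],[-1,30,-18],[-2,60,-36],[-2,85,-52],[-2,85,-52],[-2,85,-52],[-2,85,-52],[-2,85,-52],[-2,85,-52],[-2,85,-52],[-2,85,-52]],"twist":[[0,0,0],[0,0,0],[0,0,0],[0.1,0,0],[0.22,0,0],[0.35,0,0],[0.48,0,0],[0.61,0,0],[0.74,0,0],[0.87,0,0],[1.0,0,0],[1.02,0,0]],"fingers":[0.3,0.3,0.3,0.3,0.3,0.3,0.3,0.3,0.3,0.3,0.3,0.3]}' 100
cat > tgt.py <<'E'
from h import *
import sys
# args: x y z heading tilt : TCP target pose -> rows (linear mm, twist) from now
x,y,z,h,t=map(float,sys.argv[1:6]); o=ctrl.get_obs(); A=R.from_rotvec(o['tool_rot'])
yv=np.array([np.cos(h),np.sin(h),0]);up=np.array([0,0,1.]);Z=np.sin(t)*yv-np.cos(t)*up;Y=np.cos(t)*yv+np.sin(t)*up;X=np.cross(Y,Z)
B=R.from_matrix(np.c_[X,Y,Z]);print('lin',to_tool([x,y,z],o).round(1),'twist',(A.inv()*B).as_rotvec().round(4),'F',o['contact_force'].round(1),'q',o['q'].round(2))
E
python3 tgt.py .55 -.02 .05 -.171 0
```

```text
t: 20.4
tool_pos: [0.6174, -0.0101, 0.2244]
tool_rot: [2.404, 2.004, -0.019]
contact_force: [0.8, 0.2, -8.9]
opening: 0.038
lin [-18.9 -64.8 174.6] twist [ 0.0012  0.0167 -0.0098] F [ 0.8  0.2 -8.9] q [-0.13  0.04  1.64 -0.02  1.46 -1.52]
```

```bash
python3 -m jog '{"linear":[[-7,-22,40],[-14,-45,80],[-19,-65,115],[-19,-65,145],[-19,-65,165],[-19,-65,175],[-19,-65,175]],"twist":[[0,0.017,-0.01],[0,0.017,-0.01],[0,0.017,-0.01],[0,0.017,-0.01],[0,0.017,-0.01],[0,0.017,-0.01],[0,0.017,-0.01]],"fingers":[0.3,0.3,0.3,0.3,0.3,0.3,0.3]}' 100
python3 tgt.py .55 -.02 .0094 -.171 0
```

```text
t: 21.1
tool_pos: [0.5495, -0.0201, 0.0485]
tool_rot: [2.403, 2.024, 0.0]
contact_force: [-0.7, -0.5, -8.0]
opening: 0.0378
lin [ 0.2  0.5 39.1] twist [ 0.0002 -0.0001  0.0003] F [-0.7 -0.5 -8. ] q [-0.17  0.06  1.93  0.    1.15 -1.57]
```

```bash
python3 -m jog '{"linear":[[0,0,15],[0,0,28],[0,0,34],[0,0,36.5],[0,0,38],[0,0,38.5],[0,0,38.5]],"twist":[[0,0,0],[0,0,0],[0,0,0],[0,0,0],[0,0,0],[0,0,0],[0,0,0]],"fingers":[0.3,0.3,0.3,0.3,0.3,0.3,0.3]}' 100
python3 m.py
```

```text
t: 21.8
tool_pos: [0.5496, -0.0201, 0.0104]
tool_rot: [2.402, 2.024, 0.0]
contact_force: [-1.5, 0.1, -5.7]
opening: 0.0383
[-1.28  0.1  -5.46] [0.061 0.155 0.034] [ 0.5497 -0.0201  0.0104] 0.03772 21.95 [-0.17  0.12  1.94  0.    1.08 -1.57]
red rows 147 364 [(151, 90, 253.5), (171, 90, 253.5), (211, 85, 253.0), (231, 83, 253.0), (251, 83, 253.0), (271, 82, 253.5), (291, 17, 253.0), (311, 30, 253.0), (331, 75, 253.0), (351, 76, 252.5)]
```

```bash
python3 -m jog '{"linear":[[0,0,0.7],[0,0,1.2],[0,0,1.2]],"twist":[[0,0,0],[0,0,0],[0,0,0]],"fingers":[0.3,0.3,0.3]}' 60
python3 -m jog '{"linear":[[0,0,0.3],[0,0,0.3],[0,0,0.3],[0,0,0.3]],"twist":[[0,0,0],[0,0,0],[0,0,0],[0,0,0]],"fingers":[0.5,0.55,0.62,0.62]}' 60
python3 tgt.py .55 -.02 .0105 -.171 0
```

```text
t: 22.3
tool_pos: [0.5499, -0.0202, 0.0095]
tool_rot: [2.402, 2.024, 0.001]
contact_force: [-1.8, 0.0, -2.9]
opening: 0.0377
t: 22.7
tool_pos: [0.5509, -0.0203, 0.0101]
tool_rot: [2.401, 2.023, 0.003]
contact_force: [-1.0, -0.3, 0.3]
opening: 0.053
lin [ 0.2 -0.9 -0.4] twist [ 0.003  -0.0001  0.0003] F [-1.  -0.3  0.3] q [-0.17  0.12  1.94  0.    1.08 -1.57]
```

```bash
python3 -m jog '{"linear":[[0,-1.5,-0.3],[0,-3,-0.6],[0,-4.6,-1.1],[0,-6.2,-1.7],[0,-6.2,-1.7],[0,-6.2,-1.7]],"twist":[[0.13,0,0],[0.26,0,0],[0.4,0,0],[0.54,0,0],[0.543,0,0],[0.543,0,0]],"fingers":[0.62,0.62,0.62,0.62,0.62,0.62]}' 100
python3 m.py
python3 tgt.py .544 -.019 .0118 -.171 -.54
```

```text
t: 23.3
tool_pos: [0.5448, -0.0193, 0.011]
tool_rot: [-2.057, -1.732, 0.479]
contact_force: [-0.8, -0.3, -0.4]
opening: 0.0528
[-0.03 -0.34  0.12] [-0.058 -0.263  0.019] [ 0.5445 -0.0191  0.0127] 0.05286 23.45 [-0.17  0.45  1.6  -0.    1.62 -1.57]
red rows 131 364 [(135, 58, 252.5), (155, 73, 253.0), (195, 75, 253.0), (215, 77, 253.0), (235, 77, 253.0), (255, 79, 253.0), (295, 71, 252.9), (315, 82, 252.5), (335, 83, 253.0), (355, 84, 252.5)]
lin [0.1 0.1 1.1] twist [0.0025 0.0002 0.0004] F [-0.1  0.2  0.7] q [-0.17  0.45  1.6  -0.    1.63 -1.57]
```

View pics/cur.png

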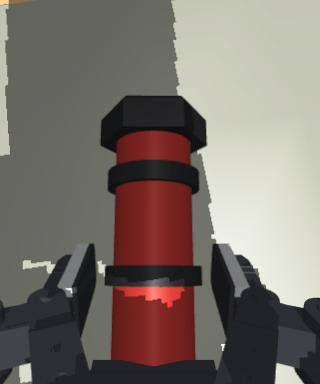

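The open pads straddle the middle band (153,275), leaning as planned, and the bar lies undisturbed. Closing at 100 N, then lifting.

```bash
python3 -m jog '{"linear":[[0,0,1],[0,0,1],[0,0,1],[0,0,1],[0,0,1],[0,0,1],[0,0,1]],"twist":[[0,0,0],[0,0,0],[0,0,0],[0,0,0],[0,0,0],[0,0,0],[0,0,0]],"fingers":[0.55,0.48,0.4,0.3,0.3,0.3,0.3]}' 100
python3 tgt.py .5445 -.019 .20 -.171 -.54;python3 -c "
from h import *
o=ctrl.get_obs();print(R.from_rotvec(o['tool_rot']).as_matrix().round(4).tolist(),o['tool_pos'])"
```

```text
t: 24.2
tool_pos: [0.5442, -0.0192, 0.0136]
tool_rot: [-2.057, -1.734, 0.478]
contact_force: [-1.8, 0.2, 8.0]
opening: 0.0381
lin [   0.2  -95.3 -160.2] twist [0.0023 0.0005 0.0005] F [-1.8  0.2  8. ] q [-0.17  0.45  1.6  -0.    1.63 -1.57]
[[0.1695, 0.8465, -0.5048], [0.9855, -0.1457, 0.0867], [-0.0002, -0.5122, -0.8589]] [ 0.54422987 -0.01918269  0.01358615]
```

```bash
python3 -m jog '{"linear":[[0,-3,-4],[0,-10,-17],[0,-25,-43],[0,-48,-80],[0,-70,-118],[0,-95,-160],[0,-121,-203],[0,-121,-203],[0,-121,-203],[0,-121,-203]],"twist":[[0,0,0],[0,0,0],[0,0,0],[0,0,0],[0,0,0],[-0.1,0,0],[-0.2,0,0],[-0.3,0,0],[-0.4,0,0],[-0.5,0,0]],"fingers":[0.3,0.3,0.3,0.3,0.3,0.3,0.3,0.3,0.3,0.3]}' 100
python3 tgt.py .54 -.02 .28 -.171 1.033
python3 - <<'E'
from h import *
o=np.load('cur.npy',allow_pickle=True).item()
b=ray2z('wrist',[(253,275),(253,178)],.043,o); u=np.array([np.cos(-.171),np.sin(-.171)])
print("band along heading",b[:,:2]@u, "pivot", (np.array([.5442,-.0192])+.0098*np.array([.5048,-.0867]))@u)
E
```

```text
t: 25.2
tool_pos: [0.5433, -0.0189, 0.2498]
tool_rot: [-2.382, -2.007, 0.035]
contact_force: [-1.5, 0.2, -9.1]
opening: 0.038
lin [ -1.7  -4.1 -30.1] twist [-1.0682e+00 -4.0000e-04  7.0000e-04] F [-1.5  0.2 -9.1] q [-0.17 -0.13  1.76 -0.    1.55 -1.57]
band along heading [0.547162   0.50954669] pivot 0.5445495883482477
```

```bash
python3 -m jog '{"linear":[[0,0,-15],[0,-2,-30],[-1.7,-4,-45],[-1.7,-4,-60],[-1.7,-4,-60],[-1.7,-4,-60],[-1.7,-4,-60],[-1.7,-4,-60],[-1.7,-4,-60],[-1.7,-4,-60]],"twist":[[-0.13,0,0],[-0.26,0,0],[-0.39,0,0],[-0.52,0,0],[-0.65,0,0],[-0.78,0,0],[-0.91,0,0],[-1.03,0,0],[-1.068,0,0],[-1.068,0,0]],"fingers":[0.3,0.3,0.3,0.3,0.3,0.3,0.3,0.3,0.3,0.3]}' 100
python3 m.py
for a in "-.3 .537 -.098" "-.45 .526 -.18" "-.55 .51 -.237" "-.659 .4966 -.2904"; do set -- $a; python3 tgt.py $2 $3 .29 $1 1.033; done
```

```text
t: 26.2
tool_pos: [0.5381, -0.0196, 0.302]
tool_rot: [1.71, 1.441, 0.806]
contact_force: [0.6, -0.0, -9.6]
opening: 0.0381
[ 0.13 -0.45 -8.07] [ 0.266  1.561 -0.01 ] [ 0.5407 -0.0201  0.3089] 0.0379 26.35 [-0.18 -0.84  2.37  0.01  0.58 -1.59]
red rows 132 364 [(136, 65, 271.6), (156, 73, 253.0), (196, 75, 253.0), (216, 76, 253.5), (236, 77, 253.0), (256, 78, 253.5), (296, 79, 253.0), (316, 81, 253.0), (336, 82, 252.5), (356, 83, 253.0)]
lin [-77.3 -12.4  18.1] twist [-0.0021 -0.1113  0.0665] F [-0.4 -0.2 -8.2] q [-0.18 -0.84  2.37  0.01  0.58 -1.59]
lin [-160.   -10.9   20.8] twist [-0.0021 -0.2401  0.1435] F [-0.4 -0.2 -8.2] q [-0.18 -0.84  2.37  0.01  0.58 -1.59]
lin [-218.9  -14.    15.5] twist [-0.0021 -0.3259  0.1948] F [-0.4 -0.2 -8.2] q [-0.18 -0.84  2.37  0.01  0.58 -1.59]
lin [-273.8  -16.1   12. ] twist [-0.0021 -0.4194  0.2507] F [-0.4 -0.2 -8.2] q [-0.18 -0.84  2.37  0.01  0.58 -1.59]
```

```bash
python3 -m jog '{"linear":[[-39,-6,9],[-77,-12,18],[-118,-11,20],[-160,-11,21],[-190,-12,18],[-219,-14,15],[-250,-15,13],[-274,-16,12],[-274,-16,12],[-274,-16,12],[-274,-16,12]],"twist":[[0,-0.055,0.033],[0,-0.11,0.066],[0,-0.175,0.105],[0,-0.24,0.143],[0,-0.28,0.17],[0,-0.326,0.195],[0,-0.37,0.223],[-0.002,-0.419,0.251],[-0.002,-0.419,0.251],[-0.002,-0.419,0.251],[-0.002,-0.419,0.251]],"fingers":[0.3,0.3,0.3,0.3,0.3,0.3,0.3,0.3,0.3,0.3,0.3]}' 100
python3 tgt.py .4966 -.2904 .208 -.659 1.033
python3 -c "
from h import *
s=imaging.get_image('side')[150:330,230:400,::-1];cv2.imwrite('pics/s1.png',cv2.resize(s,None,fx=3.3,fy=3.3,interpolation=cv2.INTER_CUBIC))"
```

```text
t: 27.5
tool_pos: [0.4969, -0.2902, 0.2901]
tool_rot: [1.937, 0.951, 0.54]
contact_force: [0.4, 0.4, -8.7]
opening: 0.0377
lin [ -0.4 -70.5  42. ] twist [-0.0011 -0.0013 -0.    ] F [ 0.4  0.4 -8.7] q [-0.66 -0.69  2.32  0.    0.48 -1.57]
```

View pics/s1.png

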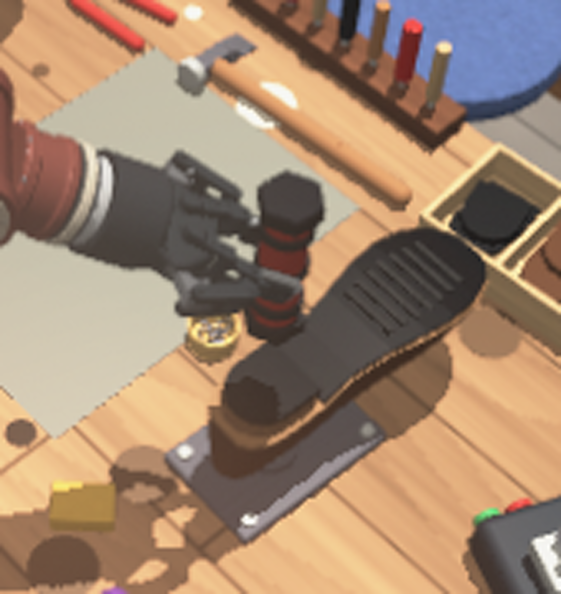

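The side view shows the bar held upright (290,250) above the heel with the black piece on it. Lowering to just above contact.

```bash
python3 -m jog '{"linear":[[0,-17,10],[0,-36,21],[0,-54,32],[-0.4,-65,38.5],[-0.4,-70.5,42],[-0.4,-70.5,42],[-0.4,-70.5,42]],"twist":[[-0.001,-0.001,0],[-0.001,-0.001,0],[-0.001,-0.001,0],[-0.001,-0.001,0],[-0.001,-0.001,0],[-0.001,-0.001,0],[-0.001,-0.001,0]],"fingers":[0.3,0.3,0.3,0.3,0.3,0.3,0.3]}' 100
python3 tgt.py .4966 -.2904 .202 -.659 1.033
```

```text
t: 28.25
tool_pos: [0.4973, -0.2904, 0.2096]
tool_rot: [1.934, 0.949, 0.541]
contact_force: [0.8, -1.3, -8.1]
opening: 0.0377
lin [-0.4 -6.8  3.4] twist [ 0.0024 -0.0009  0.0004] F [ 0.8 -1.3 -8.1] q [-0.66 -0.59  2.41 -0.    0.29 -1.57]
```

Slow approach: 1 mm steps down are about (−0.87, +0.5) in tool y and z.

```bash
python3 -m jog '{"linear":[[-0.4,-2,0.8],[-0.4,-3.5,1.6],[-0.4,-4.5,2.3],[-0.4,-5.5,2.8],[-0.4,-5.5,2.8]],"twist":[[0.002,-0.001,0],[0.002,-0.001,0],[0.002,-0.001,0],[0.002,-0.001,0],[0.002,-0.001,0]],"fingers":[0.3,0.3,0.3,0.3,0.3]}' 100
python3 tgt.py .4966 -.2904 .200 -.659 1.033
```

```text
t: 28.75
tool_pos: [0.4966, -0.2904, 0.203]
tool_rot: [1.936, 0.95, 0.539]
contact_force: [-0.3, -0.6, -8.4]
opening: 0.0382
lin [-0.  -2.6  1.6] twist [-0.0002  0.0001  0.0004] F [-0.3 -0.6 -8.4] q [-0.66 -0.58  2.41 -0.    0.28 -1.57]
```

```bash
python3 -m jog '{"linear":[[0,-0.5,0.3],[0,-0.9,0.5],[0,-1.3,0.8],[0,-1.3,0.8]],"twist":[[0,0,0],[0,0,0],[0,0,0],[0,0,0]],"fingers":[0.3,0.3,0.3,0.3]}' 100
python3 -m jog '{"linear":[[0,-0.4,0.2],[0,-0.7,0.4],[0,-0.7,0.4]],"twist":[[0,0,0],[0,0,0],[0,0,0]],"fingers":[0.3,0.3,0.3]}' 100
python3 -c "
from h import *
o=ctrl.get_obs();print(o['contact_force'],o['wrist_torque'],o['tool_pos'])"
```

```text
t: 29.15
tool_pos: [0.4965, -0.2904, 0.2013]
tool_rot: [1.936, 0.95, 0.539]
contact_force: [0.2, 0.3, -8.8]
opening: 0.0378
t: 29.45
tool_pos: [0.4965, -0.2903, 0.2003]
tool_rot: [1.937, 0.95, 0.539]
contact_force: [-0.0, 0.6, -9.0]
opening: 0.038
[-0.014198    0.64603674 -8.98922812] [0.98760931 1.24339304 0.04589591] [ 0.49648571 -0.29032128  0.20034055]
```

```bash
python3 -m jog '{"linear":[[0,-0.4,0.2],[0,-0.8,0.5],[0,-0.8,0.5]],"twist":[[0,0,0],[0,0,0],[0,0,0]],"fingers":[0.3,0.3,0.3]}' 100
python3 -m jog '{"linear":[[0,-0.4,0.2],[0,-0.8,0.5],[0,-0.8,0.5]],"twist":[[0,0,0],[0,0,0],[0,0,0]],"fingers":[0.3,0.3,0.3]}' 100
```

```text
t: 29.75
tool_pos: [0.4967, -0.2905, 0.1999]
tool_rot: [1.936, 0.95, 0.539]
contact_force: [-0.9, 0.0, -7.2]
opening: 0.0379
t: 30.05
tool_pos: [0.4971, -0.2907, 0.2]
tool_rot: [1.934, 0.949, 0.54]
contact_force: [-1.3, 1.6, -5.5]
opening: 0.0376
```

Contact at the predicted height. A touch more to take the load off, then open gently.

```bash
python3 -m jog '{"linear":[[0,-0.5,0.3],[0,-1,0.6],[0,-1,0.6]],"twist":[[0,0,0],[0,0,0],[0,0,0]],"fingers":[0.3,0.3,0.3]}' 60
python3 -m jog '{"linear":[[0,-0.4,0.2],[0,-0.6,0.4],[0,-0.6,0.4]],"twist":[[0,0,0],[0,0,0],[0,0,0]],"fingers":[0.3,0.3,0.3]}' 40
python3 -m jog '{"linear":[[0,0,0],[0,0,0],[0,0,0]],"twist":[[0,0,0],[0,0,0],[0,0,0]],"fingers":[0.3,0.3,0.3]}' 20
```

```text
t: 30.35
tool_pos: [0.4975, -0.2911, 0.2001]
tool_rot: [1.932, 0.948, 0.541]
contact_force: [-2.2, 1.9, -3.3]
opening: 0.0379
t: 30.65
tool_pos: [0.4978, -0.2913, 0.2002]
tool_rot: [1.931, 0.947, 0.541]
contact_force: [-2.9, 2.8, -1.1]
opening: 0.038
t: 30.95
tool_pos: [0.4978, -0.2914, 0.2002]
tool_rot: [1.93, 0.947, 0.541]
contact_force: [-2.8, 2.3, -3.0]
opening: 0.0376
```

```bash
python3 -m jog '{"linear":[[0,0,0],[0,0,0],[0,0,0],[0,0,0],[0,0,0],[0,0,0],[0,0,0]],"twist":[[0,0,0],[0,0,0],[0,0,0],[0,0,0],[0,0,0],[0,0,0],[0,0,0]],"fingers":[0.44,0.46,0.48,0.5,0.54,0.6,0.65]}' 20
python3 m.py; python3 -c "
from h import *
o=ctrl.get_obs();print(R.from_rotvec(o['tool_rot']).as_matrix().round(4).tolist())"
```

```text
t: 31.65
tool_pos: [0.4983, -0.2918, 0.2017]
tool_rot: [1.928, 0.946, 0.542]
contact_force: [0.3, 0.1, 0.2]
opening: 0.0554
[-0.27 -0.01  0.33] [0.27  0.32  0.007] [ 0.498  -0.2915  0.2007] 0.0555 31.8 [-0.66 -0.57  2.41 -0.    0.26 -1.57]
red rows 129 364 [(133, 56, 253.5), (153, 74, 253.5), (193, 76, 253.5), (213, 76, 253.5), (233, 77, 253.0), (253, 78, 253.5), (293, 80, 253.5), (313, 81, 253.0), (333, 82, 253.5), (353, 83, 253.0)]
[[0.6122, 0.4007, 0.6817], [0.7907, -0.3097, -0.5281], [-0.0005, 0.8623, -0.5064]]
```

Released: force is zero and the bar is unchanged. Opening fully and backing off along the tool axis.

```bash
python3 -m jog '{"linear":[[0,0,0],[0,0,0],[0,0,0],[0,0,-5],[0,0,-15],[0,0,-30],[0,0,-45],[0,0,-60],[0,0,-75],[0,0,-75]],"twist":[[0,0,0],[0,0,0],[0,0,0],[0,0,0],[0,0,0],[0,0,0],[0,0,0],[0,0,0],[0,0,0],[0,0,0]],"fingers":[0.8,1,1,1,1,1,1,1,1,1]}' 20
python3 m.py
```

```text
t: 32.85
tool_pos: [0.4467, -0.2516, 0.2408]
tool_rot: [1.926, 0.945, 0.543]
contact_force: [-1.4, 0.2, -0.5]
opening: 0.0856
[-0.25  0.42  0.09] [ 0.244  0.326 -0.009] [ 0.4469 -0.2519  0.2384] 0.08596 33.0 [-0.66 -0.92  2.53 -0.    0.5  -1.57]
red rows 115 314 [(119, 46, 248.9), (159, 52, 253.5), (179, 51, 253.0), (199, 52, 253.5), (219, 54, 253.5), (239, 54, 253.5), (259, 54, 253.5), (299, 56, 253.5)]
```

```bash
python3 -m jog '{"linear":[[0,15,-10],[0,35,-22],[0,55,-35],[0,69,-45],[0,69,-60],[0,69,-60]],"twist":[[0,0,0],[0,0,0],[0,0,0],[0,0,0],[0,0,0],[0,0,0]],"fingers":[1,1,1,1,1,1]}' 20
python3 - <<'E'
from h import *
from scipy.optimize import least_squares
o=ctrl.get_obs();obs={}
for n in('wrist','side','top'):
    im=imaging.get_image(n);hsv=cv2.cvtColor(im,cv2.COLOR_RGB2HSV)
    red=(((hsv[...,0]<8)|(hsv[...,0]>172))&(hsv[...,1]>140)&(hsv[...,2]>40)).astype(np.uint8)
    e=proj(n,[[.490,-.2853,z] for z in(.148,.208,.268)],o); m=np.zeros_like(red);cv2.line(m,*[tuple(int(v) for v in p) for p in(e[0],e[2])],1,40 if n=='wrist' else 14)
    ys,xs=np.where(red&m); print(n,'exp',e.round(1).tolist(),'n',len(xs))
    if len(xs)>20:
        c=np.array([xs.mean(),ys.mean()]);u=np.linalg.svd(np.c_[xs,ys]-c,full_matrices=False)[2][0]; d=(e[2]-e[0])/np.linalg.norm(e[2]-e[0])
        print('  centroid',c.round(1),'axis ang diff',np.arcsin(u[0]*d[1]-u[1]*d[0]).round(3),'perp off px',float(np.cross(d,c-e[1]).round(2)),'ends',np.percentile((np.c_[xs,ys]-e[1])@d,[1,99]).round(1),'exp',((e[[0,2]]-e[1])@d).round(1))
    cv2.imwrite(f'pics/f_{n}.png',im[:,:,::-1])
a=cv2.imread('pics/f_wrist.png'); b=cv2.imread('pics/f_side.png')[150:310,250:400]
cv2.imwrite('pics/fin.png',np.hstack([cv2.resize(a,(400,300)),cv2.resize(b,(282,300),interpolation=cv2.INTER_CUBIC)])); print(o['q'].round(2),o['tool_pos'],o['t'])
E
```

```text
t: 33.65
tool_pos: [0.4393, -0.2439, 0.3295]
tool_rot: [1.931, 0.947, 0.54]
contact_force: [0.9, -0.5, 0.8]
opening: 0.0854
wrist exp [[250.7, 23.5], [250.4, 93.6], [250.1, 172.0]] n 4617
  centroid [250.1  86.6] axis ang diff 0.004 perp off px 0.4 ends [-85.5  66.5] exp [-70.1  78.5]
side exp [[309.7, 263.9], [311.6, 250.9], [313.7, 236.9]] n 0
top exp [[356.0, 202.4], [359.7, 199.5], [363.7, 196.4]] n 24
  centroid [356.1 203.2] axis ang diff -1.295 perp off px 0.74 ends [-8.  -2.7] exp [-4.7  5.1]
[-0.65 -1.01  2.41 -0.01  0.7  -1.56] [ 0.43931272 -0.24386656  0.32945762] 33.65<stdin>:11: DeprecationWarning: Arrays of 2-dimensional vectors are deprecated. Use arrays of 3-dimensional vectors instead. (deprecated in NumPy 2.0)
```

View pics/fin.png

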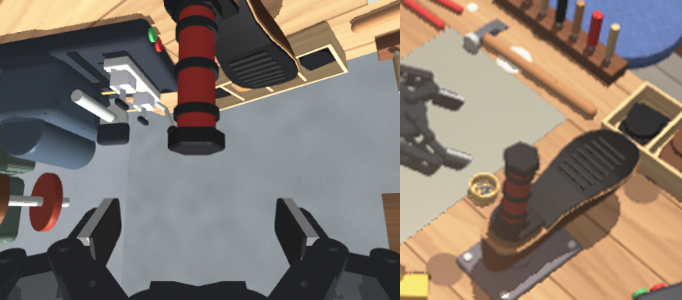

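Last check:
- **Position:** the weight stands upright on the heel. In the side view its base is at about (310,272) and its top at (314,233), on the expected axis to within a pixel or two.
- **Wrist camera:** the axis is 0.004 rad and 0.4 px off the expected line.
- **Gripper:** clear, and touching nothing.

Handing in.

```bash
python3 -c "
from station import ctrl
print(ctrl.finish_job())"
```

```text
the job is handed in; nothing more can be done
None
```

I laid the top piece on the bare heel and stood the weight on it, loaded end down, then handed the job in at about 34 s of the 69 s. No verdict was reported.

- **Top piece:** It lies on the heel with the rounded edge to the back. After release the wrist camera put its centre about 2 mm too far forward, while the arm's own position at release said about 0.4 mm. Both are inside the 5 mm limit, and yaw agreed to about 0.002 rad. I did not remeasure it after the weight was standing on it. The tool crept forward by about 1.5 mm as the weight settled, so the piece could have shifted slightly too.
- **Finding the loaded end:** With the weight held level by its middle band, the wrist torque was about 0.22 N·m under 8.7 N. That puts the balance about 25 mm toward world +y, and the torque turned as predicted when I rotated the tool.
- **Setback:** With the tool tilted about 58°, I tried to let the weight swivel to hang on its own. It did not turn at 20 N grip, so I laid it back on the mat. I then regripped the same band with the tool leaning about 31° and stood it up from there.
- **Weight on the heel:** It touched down at the height I expected, with contact forces of only a few newtons. The final pictures show it upright, 0.004 rad off the expected axis in the wrist view, with the gripper clear. By the arm's position it stands about 2 mm from the piece's middle.
- **Other things:** I moved nothing else on the bench. The finished shoe's weight and the tools did not get a separate closing check.

I viewed 13 pictures in all, three over the budget of 10 and one more than the allowance.

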